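Clamp the amber tube with the butterfly knob

TASK

Stand the blue-capped amber glass tube upright on the bench between the jaws of the blue bench clamp and let go of it. Then turn the red winged knob clockwise until the spring pad holds the tube snugly against the fixed jaw, firm but well short of crushing the glass (about 13 N), and leave it so. Do not bump the white control box beside the knob, and leave the other things where they are.

Things in the scene. Friction and masses are not known exactly. Their poses are not given: they have to be found in the camera images.
- tube_mid (a point): Centre of the loose amber glass tube with blue screw cap: upright cylinder, 30 mm diameter, 90 mm tall (cap: top 26 mm), 84 to 168 g, standing on the bench; this point is on its axis 45 mm above its foot, z along the axis. To set it between the jaws (38 mm high) grip it 65 to 72 mm above the bench.
- clamp: Bench clamp, fixed. Origin at bench level under the knob's axis. In its frame: blue housing 70 x 70 mm, 55 mm high, centred on the origin; fixed jaw at -y; between them a black flat pad (36 mm wide, 37 mm high) on a stem, which the knob drives towards -y, 8 mm per rad. A 16 mm high rail joins housing and jaw along x = +41 mm. The tube stands on bare bench between pad and jaw.
- jaw: Fixed aluminium jaw, 38 mm high, with a flat rubber face 36 mm wide that looks towards the clamp's +y. Origin on the bench below the middle of that face, at y = -105 mm of the clamp. Axes as the clamp's.
- slot (a point): Point on the bench, at y = -90 mm of the clamp, where the tube's axis is once it is clamped against the fixed jaw. Stand the tube here, or up to 4 mm towards the clamp's +y so as to clear the jaw; keep within 8 mm along the clamp's x. Axes as the clamp's.
- pad_guide (a point): Where the pad's stem leaves the housing, 22 mm above the bench. The pad's face starts 14 to 34 mm from here towards the jaw (room for the tube 35 to 56 mm). The pad is a preloaded spring plunger: the push jumps to 7 N at first touch, which must be felt, then grows 9.6 N per rad of knob; it bottoms 1.5 rad past touch. Wanted 10 to 18 N: 0.35 to 1.1 rad past touch; over 24 N the glass cracks.
- wing_grip (a point): Middle of the red winged knob, on its upright axis, 78 mm above the bench. Its wings are one flat upright blade, 52 mm long, 8 mm thick, 64 to 90 mm above the bench. It lies along this point's x; the fingers close across it, along y. It may have to turn up to 4.5 rad, so regrip. To regrip, lift clear of the blade. Axes: z up.
- wing: The same red winged knob, origin on its axis 60 mm above the bench. Clockwise from above tightens. Turning takes a steady 0.15 to 0.2 N m, plus 0.008 N m per N of push (first touch: a jump of 0.05 N m; 13 N: 0.1 N m). It sits on its shaft through a torsion spring of 2 N m per rad, so it winds up about 0.1 rad before the shaft turns and springs back so much on release; the clamp stays tight.
- panel: White control box fixed beside the knob, 120 x 50 mm, 92 mm high; origin and axes as the clamp's. Its face is at y = +34 mm of the clamp, along the clamp's x. The blade's tips (26 mm from the axis) pass 8 mm from it, so open the fingers only a little there (under 25 mm between the pads). Not to be pressed with more than 6 N.
- white_bottle: Loose white plastic bottle, yellow cap, 30 mm diameter, 80 mm tall, origin under its foot; a bystander, to be left in place. It may stand where the tube stood in another run.
- beaker: Loose empty glass beaker, 68 mm across, 75 mm tall, origin under its foot; a bystander.
- jar: Loose white jar with a green lid, 52 mm across, 60 mm tall, origin under its foot; a bystander.

How it is judged:
By the outcome, as a careful person would: the job done as asked, in the order asked, and still so for the second after the job is handed in, with the robot touching nothing.
It also fails if it takes over 72 s, if anything falls off the work surface, if the arm or the gripper's body presses on something with over 40 N, if the wrist force passes 120 N, or if a joint passes its speed limit or range.

ROBOT

A 6-joint arm with a two-finger parallel gripper is mounted at the origin on the work surface. World frame = base frame: x ahead of the robot, y to its left, z up, the work surface at z = 0. Lengths are in mm, angles in rad, forces in N, time in s.
With the tool pointing down it reaches from about 400 to 925 mm from the base axis. Payload 12.5 kg.
Tool frame: the origin (TCP) lies at the very end of the fingers, on their centre line; the grasp point (between the pads) lies env.grip_point_offset behind it (env.grip_point_offset is the distance from the TCP to the grasp point, in mm); y points along the fingers, z is the direction in which the jaws open and shut, and the axes are right-handed (so a half turn about y gives the same grasp; the last joint's range is limited). The gripper opens to 95 mm and grips with 3 to 60 N. Pads are 20 mm wide; open, the fingers measure 119 mm over their backs; the gripper's body (75 mm by 180 mm) begins 59 mm behind the grasp point.
Start: joints at [1.192, 0.491, 1.559, -0, 1.092, -0.106], TCP at [168.375, 601.911, 214.661] pointing down, gripper open.
Joint ranges: [-3.1, 3.1], [-0.84, 2.19], [0.05, 2.79], [-1.13, 4.28], [0.06, 2.93], [-2.69, 2.69]. Speed limits (rad/s): [2.22, 2.22, 2.79, 3.14, 3.14, 3.14].

INTERFACE

Orientations are given as [roll, pitch, yaw] about the fixed x, y, z axes, in that order (R = Rz(yaw) Ry(pitch) Rx(roll)).
In Python, from cell import readout, read_camera, env, nets gives the robot as it stands.
- The arm moves only by the tool apply_moves, never from a script. Its argument "increments" is a list of rows, each a list of 3 entries, a list of its own where there are three numbers: the shift along the tool's x, y, z in cm, then the turn, a rotation vector about the tool's x, y, z in degrees, then the finger opening in cm, from 0 to 9.51. A call has exactly 5 rows; each row shifts and turns the pose as measured when the row begins, along the tool's axes as they then stand; what a row does not reach is not made up. A row lasts 1/8 s, in which the tool goes at most 62.5 mm and 10.7 degrees, less where a joint would pass 70% of its speed; a pose out of reach is approached as far as the arm can. A call with a gripper value outside its range is refused whole. The fingers move at their own pace and stop on an object; the grip force is fixed at half the most. Time passes only in rows, so rows that do not move let the fingers close, or fill a call up. It gives the time, the measured TCP pose, the force and the opening at its end, in the units of the state.
- readout.state(): the state, without advancing time (a new reading comes with each control period).
- read_camera(name): name is "side" or "top"; returns a dict with "img" (384x512x3 uint8, red, green, blue), "vfov" (degrees; the focal length in pixels is half the picture's height over the tangent of half this angle, whatever the lens; pixels are square), "cx", "cy" (the principal point, pixels), "rvec" (rotation vector, rad) and "tvec" (3), from world to camera coordinates, as OpenCV has them. Camera axes: x right, y down, z forward; pixel columns grow to the right and rows downward; lengths in mm; the calibration is good to about 2 mm. A picture is of the moment at which its call begins. There is no depth.
- env.job_done(): hands the job in, once; it reports no verdict.
Trained networks look in a picture, given as the dict that the camera call returned (one of the last four; its "shot" number tells which), for a name from the list of things; names that differ only in an ending like _2 or _b are one class to them, and where a whole thing is asked for, a point or a joint stands for the part that bears it (a point fixed in the world has none). Each returns a list of dicts, best first, with "confidence" (0 to 1); they miss things now and then, are a little off and sometimes report something else, mostly with a low value. They report only what shows in the picture. A call takes as long as a camera call.
- nets.look_for(picture, thing): "point" ([x, y, z] in mm, in the coordinates of the camera as it stood for that picture, good to about 4 mm: the middle of the surface that is visible of it).
- nets.mark_of(picture, thing): "point" ([x, y, z] in mm, in the coordinates of the camera as it stood for that picture, good to about 4 mm: a listed point, or the origin of a listed thing).
The state is a dict: "t": time; "joints": joint angles; "qvel": joint speeds; "tau": joint torques, N m; "eef_pos": TCP position; "tcp_rot": TCP orientation; "ft_force": force on the tool from outside, world axes, zero at the start; "moment": the same for the moment, N m; "opening": opening from 0.0 (shut) to 1.0 (fully open).
Only numpy, scipy, OpenCV 4.12 (cv2) and the standard library are available. Lean on these libraries where they do the work, as an engineer would, in place of code of your own. Each camera call takes 0.05 s, during which the arm holds its last target. There are 200 camera calls.

## Working session

There is one attempt and no reset: what is moved stays moved. The work goes in short steps, Python scripts to look and compute and a tool call to move; the robot and the scene stay as the last step left them, time stands still between calls to the robot, and variables do not carry over. Pictures are saved under pics/ and viewed, about 8 in all and at most 12, crops included, and the job is handed in when it is done.

Besides the shell and the picture viewer there is one more tool, called as name([rows], argument=value, ...), one row to a line, values as JSON. apply_moves: Moves the arm, as the interface text tells. Its arguments: {"type":"object","properties":{"increments":{"type":"array"}},"required":["increments"]}

```bash
mkdir -p pics; cat > h.py <<'E'
import numpy as np, cv2
from cell import readout, read_camera, env, nets
def cam(p):
    R=cv2.Rodrigues(np.array(p["rvec"],float))[0]; return R,np.array(p["tvec"],float).ravel()
def toworld(p,pt):
    R,t=cam(p); return R.T@(np.array(pt)-t)
def proj(p,X):
    R,t=cam(p); f=p["img"].shape[0]/2/np.tan(np.radians(p["vfov"])/2)
    c=R@np.array(X,float)+t; return np.array([p["cx"]+f*c[0]/c[2],p["cy"]+f*c[1]/c[2]])
def ray(p,u,v):
    R,t=cam(p); f=p["img"].shape[0]/2/np.tan(np.radians(p["vfov"])/2)
    d=R.T@np.array([(u-p["cx"])/f,(v-p["cy"])/f,1]); return -R.T@t,d/np.linalg.norm(d)
def atz(p,u,v,z):
    o,d=ray(p,u,v); return o+d*(z-o[2])/d[2]
E
python3 - <<'E'
from h import *
P={n:read_camera(n) for n in("top","side")}
for n,p in P.items():
    cv2.imwrite(f"pics/{n}0.png",p["img"][:,:,::-1])
    R,t=cam(p); print(n,"pos",(-R.T@t).round(),p["vfov"])
    for th in["tube_mid","clamp","jaw","slot","pad_guide","wing_grip","wing","panel","white_bottle","beaker","jar"]:
        r=nets.mark_of(p,th)
        print(th,[(toworld(p,q["point"]).round(1).tolist(),round(q["confidence"],2),proj(p,toworld(p,q["point"])).round().tolist()) for q in r[:2]])
s=readout.state();print({k:np.round(v,3).tolist() for k,v in s.items()},env.grip_point_offset)
E
```

```text
top pos [ 469.   61. 1384.] 43.331643041970246
tube_mid [([500.1, -254.5, 44.5], 0.54, [377.0, 247.0])]
clamp [([530.3, 217.0, -0.0], 0.65, [208.0, 233.0])]
jaw [([510.9, 109.1, -0.4], 0.69, [245.0, 240.0])]
slot [([514.6, 127.5, -0.1], 0.75, [239.0, 239.0])]
pad_guide [([525.9, 181.4, 26.7], 0.62, [219.0, 234.0]), ([531.6, 218.9, 60.6], 0.18, [205.0, 231.0])]
wing_grip [([535.2, 218.8, 77.5], 0.45, [204.0, 229.0])]
wing [([532.4, 221.1, 58.2], 0.6, [204.0, 231.0])]
panel [([533.1, 215.1, 3.6], 0.87, [208.0, 231.0])]
white_bottle [([639.7, -178.7, -0.5], 0.53, [346.0, 198.0])]
beaker [([729.9, 84.7, 2.3], 0.66, [256.0, 165.0]), ([529.7, 214.8, -0.3], 0.66, [209.0, 233.0])]
jar [([508.7, 402.2, 1.7], 0.69, [143.0, 239.0])]
side pos [ 483. -884.  751.] 48.575490391451275
tube_mid [([498.3, -259.7, 45.9], 0.6, [220.0, 299.0])]
clamp [([533.3, 212.0, -4.9], 0.97, [219.0, 193.0]), ([645.0, -178.9, -1.8], 0.3, [280.0, 279.0])]
jaw [([511.3, 110.9, 2.6], 0.41, [215.0, 211.0]), ([527.7, 214.3, 79.2], 0.18, [216.0, 170.0])]
slot [([512.9, 125.4, -3.9], 0.82, [215.0, 210.0]), ([498.9, -260.5, 46.0], 0.45, [221.0, 299.0])]
pad_guide []
wing_grip [([526.7, 215.1, 81.2], 0.52, [215.0, 169.0])]
wing [([529.0, 206.0, 56.6], 0.66, [217.0, 178.0]), ([497.5, -258.9, 46.7], 0.45, [220.0, 298.0])]
panel []
white_bottle [([647.1, -177.9, -2.1], 0.75, [280.0, 279.0]), ([532.8, 210.7, 1.0], 0.55, [219.0, 192.0])]
beaker [([730.6, 80.1, 3.9], 0.96, [291.0, 210.0]), ([646.3, -179.4, -3.7], 0.3, [280.0, 280.0])]
jar [([502.3, 400.3, -5.8], 0.54, [206.0, 164.0]), ([532.6, 207.8, 57.8], 0.29, [218.0, 177.0])]
{'t': 1.2, 'joints': [1.192, 0.491, 1.559, 0.0, 1.092, -0.106], 'qvel': [-0.001, -0.0, 0.0, 0.001, -0.001, 0.0], 'tau': [-0.003, -61.247, -25.841, 0.069, 0.045, -0.0], 'eef_pos': [168.373, 601.924, 214.682], 'tcp_rot': [-1.571, -0.0, -0.273], 'ft_force': [0.36, 0.021, 0.134], 'moment': [0.031, 0.009, 0.042], 'opening': 0.998} 18.8
```

```bash
python3 - <<'E'
import cv2,numpy as np
t=cv2.imread("pics/top0.png");s=cv2.imread("pics/side0.png")
a=cv2.resize(t[180:280,170:290],(480,400),interpolation=cv2.INTER_CUBIC)
b=cv2.resize(t[210:285,340:400],(320,400),interpolation=cv2.INTER_CUBIC)
c=cv2.resize(s[140:340,150:430],(280,200)) 
d=cv2.resize(s[140:240,170:270],(200,200))
e=np.hstack([c,d,cv2.resize(t,(320,200))])
cv2.imwrite("pics/m0.png",np.vstack([np.hstack([a,b]),e]))
E
```

```text
(no output)
```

View pics/m0.png

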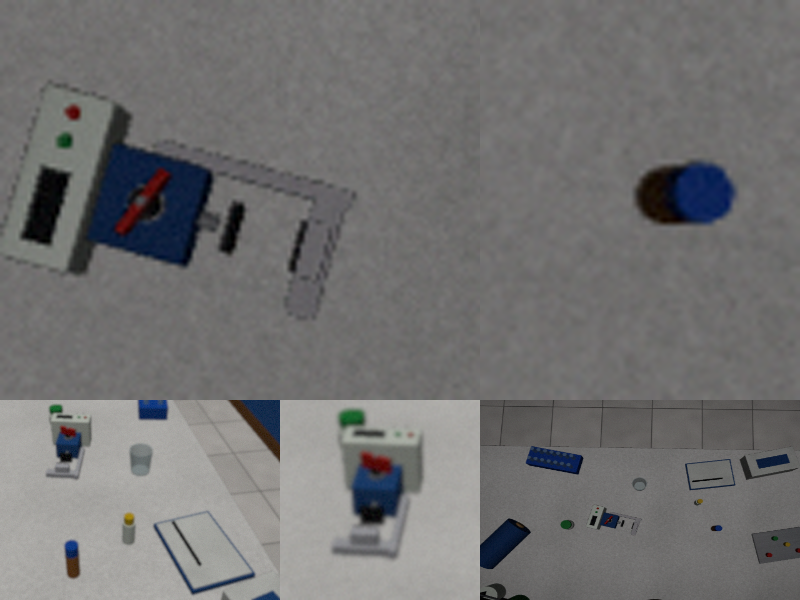

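The montage shows the white box at left, the blue housing with its red blade (full image about (205,230)), then the pad, the jaw and the rail. The tube stands at about (377,247). Next I'll measure the edges more precisely by colour.

```bash
cat >> h.py <<'E'
def mask(img,kind):
    h=cv2.cvtColor(img,cv2.COLOR_RGB2HSV).astype(int);H,S,V=h[...,0],h[...,1],h[...,2]
    if kind=="red": return (((H<8)|(H>172))&(S>130)&(V>50))
    if kind=="blue": return ((H>100)&(H<130)&(S>120)&(V>40))
    if kind=="white": return ((S<50)&(V>140))
def blob(img,kind,box):
    m=mask(img,kind).astype(np.uint8); k=np.zeros_like(m); x0,y0,x1,y1=box; k[y0:y1,x0:x1]=m[y0:y1,x0:x1]
    n,l,st,c=cv2.connectedComponentsWithStats(k); i=1+np.argmax(st[1:,4]); ys,xs=np.nonzero(l==i)
    return np.c_[xs,ys].astype(float)
E
python3 - <<'E'
from h import *
p=read_camera("top"); s=read_camera("side")
r=blob(p["img"],"red",(190,215,225,245)); w=np.array([atz(p,*q,90)[:2] for q in r])
m,e=w.mean(0),np.linalg.svd(w-w.mean(0))[2]; print("blade",len(r),m,"dir",np.degrees(np.arctan2(e[0][1],e[0][0])),"len",np.ptp((w-m)@e[0]),np.ptp((w-m)@e[1]))
b=np.vstack([blob(p["img"],"blue",(188,210,228,250)),r]); w=np.array([atz(p,*q,55)[:2] for q in b]).astype(np.float32)
print("housing",len(b),cv2.minAreaRect(w))
x=w
for box,pp,n in(((355,230,400,265),p,"top"),):
    c=blob(pp["img"],"blue",box); print("cap",len(c),np.mean([atz(pp,*q,90)[:2] for q in c],0))
b=blob(p["img"],"white",(165,190,208,255)); w=np.array([atz(p,*q,92)[:2] for q in b]).astype(np.float32); print("panel",len(b),cv2.minAreaRect(w))
# tube height: cap centroid top/side
c=blob(s["img"],"blue",(200,255,245,320));print("side cap",len(c),c.min(0),c.max(0), proj(s,[500,-257,90]),proj(s,[500,-257,64]))
# rays intersection of red blob
def tri(a,b):
    A=[];B=[]
    for o,d in(a,b):
        M=np.eye(3)-np.outer(d,d);A.append(M);B.append(M@o)
    return np.linalg.lstsq(np.vstack(A),np.hstack(B),rcond=None)[0]
rs=blob(s["img"],"red",(200,155,235,190)); print("blade mid tri",len(rs),tri(ray(p,*r.mean(0)),ray(s,*rs.mean(0))))
ct=blob(p["img"],"blue",(355,230,400,265)); print("cap tri",tri(ray(p,*ct.mean(0)),ray(s,*c.mean(0))))
E
```

```text
blade 23 [545.26864351 206.73656067] dir 140.85057528617816 len 20.834654042958213 7.336713244681404
housing 505 ((533.0744018554688, 215.18438720703125), (67.69766235351562, 67.82307434082031), 75.80366516113281)
cap 98 [ 501.44069339 -255.55815339]Traceback (most recent call last):
  File "<stdin>", line 10, in <module>
  File "h.py", line 22, in blob
    n,l,st,c=cv2.connectedComponentsWithStats(k); i=1+np.argmax(st[1:,4]); ys,xs=np.nonzero(l==i)
                                                      ~~~~~~~~~^^^^^^^^^^
    return _wrapfunc(a, 'argmax', axis=axis, out=out, **kwds)
    return bound(*args, **kwds)
ValueError: attempt to get argmax of an empty sequence
```

```bash
python3 - <<'E'
import re
s=open('h.py').read()
s=s.replace("(S>130)&(V>50)","(S>110)&(V>40)").replace("(S<50)&(V>140)","(S<70)&(V>V0)").replace("H,S,V=h[...,0],h[...,1],h[...,2]","H,S,V=h[...,0],h[...,1],h[...,2];V0=125")
s+='''
def tri(a,b):
    A=[];B=[]
    for o,d in(a,b):
        M=np.eye(3)-np.outer(d,d);A.append(M);B.append(M@o)
    return np.linalg.lstsq(np.vstack(A),np.hstack(B),rcond=None)[0]
def allm(img,kind,box):
    x0,y0,x1,y1=box; ys,xs=np.nonzero(mask(img,kind)[y0:y1,x0:x1]); return np.c_[xs+x0,ys+y0].astype(float)
'''
open('h.py','w').write(s)
E
python3 - <<'E'
from h import *
p=read_camera("top"); s=read_camera("side")
r=allm(p["img"],"red",(197,218,216,242)); w=np.array([atz(p,*q,88)[:2] for q in r])
m,e=w.mean(0),np.linalg.svd(w-w.mean(0))[2]; print("blade",len(r),m,"dir",np.degrees(np.arctan2(e[0][1],e[0][0])),"len",np.ptp((w-m)@e[0]),np.ptp((w-m)@e[1]))
print("panel V", p["img"][200:250:6,165:200:4].max(2))
b=allm(p["img"],"white",(160,195,205,255)); 
if len(b): w=np.array([atz(p,*q,92)[:2] for q in b]).astype(np.float32); print("panel",len(b),cv2.minAreaRect(w))
c=blob(s["img"],"blue",(200,255,245,320));print("side cap",len(c))
rs=allm(s["img"],"red",(200,155,235,190)); print("blade mid tri",len(rs),tri(ray(p,*r.mean(0)),ray(s,*rs.mean(0))))
ct=blob(p["img"],"blue",(355,230,400,265)); print("cap tri",tri(ray(p,*ct.mean(0)),ray(s,*c.mean(0))))
E
```

```text
blade 51 [532.94994234 215.36881109] dir 145.18937445542312 len 50.167577984913095 8.599128128742342
panel V [[111 110 108 112 111 109 112 114 111]
 [113 116 110 114 121 125 113 124 130]
 [113 110 120  89 125 127 126 124  51]
 [110 115 116 118 126 125 126 127  40]
 [108 109 111 125  13   7 125  79  61]
 [112 110 116 103   5  24 127  37  57]
 [114 109 123   5   7 129 120  58  57]
 [110 103 126 126 123 126  46  85 111]
 [113 113 118 113 118  92  64 111 113]]
panel 234 ((546.9408569335938, 272.0481872558594), (42.24040985107422, 112.79292297363281), 76.19681549072266)
side cap 173
blade mid tri 98 [533.16271104 217.12230067  73.43453701]
cap tri [ 501.51958017 -259.10885106   75.83415709]
```

```bash
cat >> h.py <<'E'
def state():
    s=readout.state(); R=yaw=s["tcp_rot"][2]; return s,np.array(s["eef_pos"],float),yaw
def plan(target,yawdeg,n,op,turn=None):
    """n equal rows from present pose to target TCP, world yaw (deg); turn overrides total yaw change (deg)"""
    s,p,y=state(); d=np.degrees(y)
    t=((yawdeg-d+180)%360-180) if turn is None else turn
    st=(np.array(target,float)-p)/n; out=[]
    for i in range(n):
        a=np.radians(d+t*i/n); c,q=np.cos(a),np.sin(a)
        out.append([[round((c*st[0]+q*st[1])/10,2),round(-st[2]/10,2),round((-q*st[0]+c*st[1])/10,2)],[0,round(-t/n,2),0],op])
    print("pos",p.round(1),"yaw",round(d,2),"rot",np.round(s["tcp_rot"],4).tolist(),"j",np.round(s["joints"],2).tolist(),"F",np.round(s["ft_force"],2).tolist(),"M",np.round(s["moment"],3).tolist(),"op",round(s["opening"]*95.1,1),"t",s["t"])
    for k in range(0,n,5): print(out[k:k+5])
E
python3 - <<'E'
from h import *
plan([480,150,214],-104,10,9.5)
E
```

```text
pos [168.4 601.9 214.7] yaw -15.63 rot [-1.5706, 0.0, -0.2728] j [1.19, 0.49, 1.56, 0.0, 1.09, -0.11] F [-0.01, 1.08, -0.09] M [0.04, 0.001, -0.047] op 94.8 t 1.4
[[[np.float64(4.22), np.float64(0.01), np.float64(-3.51)], [0, np.float64(8.84), 0], 9.5], [[np.float64(4.71), np.float64(0.01), np.float64(-2.82)], [0, np.float64(8.84), 0], 9.5], [[np.float64(5.09), np.float64(0.01), np.float64(-2.07)], [0, np.float64(8.84), 0], 9.5], [[np.float64(5.34), np.float64(0.01), np.float64(-1.26)], [0, np.float64(8.84), 0], 9.5], [[np.float64(5.47), np.float64(0.01), np.float64(-0.42)], [0, np.float64(8.84), 0], 9.5]]
[[[np.float64(5.47), np.float64(0.01), np.float64(0.42)], [0, np.float64(8.84), 0], 9.5], [[np.float64(5.34), np.float64(0.01), np.float64(1.26)], [0, np.float64(8.84), 0], 9.5], [[np.float64(5.09), np.float64(0.01), np.float64(2.06)], [0, np.float64(8.84), 0], 9.5], [[np.float64(4.71), np.float64(0.01), np.float64(2.82)], [0, np.float64(8.84), 0], 9.5], [[np.float64(4.22), np.float64(0.01), np.float64(3.51)], [0, np.float64(8.84), 0], 9.5]]
```

apply_moves([
  [[4.2,0,-3.5],[0,8.8,0],9.5],
  [[4.7,0,-2.8],[0,8.8,0],9.5],
  [[5.1,0,-2.1],[0,8.8,0],9.5],
  [[5.3,0,-1.3],[0,8.8,0],9.5],
  [[5.5,0,-0.4],[0,8.8,0],9.5],
])

```text
t: 2.02
eef_pos: [324.7, 371.2, 214.2]
tcp_rot: [-1.569, 0.001, -1.058]
ft_force: [1.1, 1.1, -0.1]
opening: 0.998
```

apply_moves([
  [[5.5,0,0.4],[0,8.8,0],9.5],
  [[5.3,0,1.3],[0,8.8,0],9.5],
  [[5.1,0,2.1],[0,8.8,0],9.5],
  [[4.7,0,2.8],[0,8.8,0],9.5],
  [[4.2,0,3.5],[0,8.8,0],9.5],
])

```text
t: 2.65
eef_pos: [479.9, 134.1, 215.4]
tcp_rot: [-1.567, 0.004, -1.852]
ft_force: [1.0, 0.8, -0.4]
opening: 0.999
```

```bash
sed -i 's/round(\((c\*st\|-st\|(-q\|-t\)/round(float(/;' h.py; python3 - <<'E'
s=open('h.py').read()
i=s.index("        out.append([[round")
j=s.index('    print("pos"')
s=s[:i]+"        r=lambda v:round(float(v),2)\n        out.append([[r((c*st[0]+q*st[1])/10),r(-st[2]/10),r((-q*st[0]+c*st[1])/10)],[0,r(-t/n),0],op])\n"+s[j:]
open('h.py','w').write(s)
E
python3 - <<'E'
from h import *
plan([501,-256,160],-104,10,9.5)
E
```

```text
pos [479.9 134.1 215.4] yaw -106.13 rot [-1.5674, 0.0039, -1.8524] j [0.14, 0.31, 1.86, 0.0, 0.96, 0.42] F [0.98, 0.8, -0.38] M [-0.045, 0.002, 0.0] op 95.0 t 2.65
[[[3.69, 0.55, 1.29], [0, -0.21, 0], 9.5], [[3.69, 0.55, 1.27], [0, -0.21, 0], 9.5], [[3.7, 0.55, 1.26], [0, -0.21, 0], 9.5], [[3.7, 0.55, 1.25], [0, -0.21, 0], 9.5], [[3.71, 0.55, 1.23], [0, -0.21, 0], 9.5]]
[[[3.71, 0.55, 1.22], [0, -0.21, 0], 9.5], [[3.72, 0.55, 1.2], [0, -0.21, 0], 9.5], [[3.72, 0.55, 1.19], [0, -0.21, 0], 9.5], [[3.73, 0.55, 1.18], [0, -0.21, 0], 9.5], [[3.73, 0.55, 1.16], [0, -0.21, 0], 9.5]]
```

apply_moves([
  [[4.2,0.5,1.4],[0,-0.4,0],9.5],
  [[4.2,0.6,1.4],[0,-0.4,0],9.5],
  [[4.2,0.6,1.4],[0,-0.4,0],9.5],
  [[4.2,0.6,1.4],[0,-0.4,0],9.5],
  [[4.2,0.6,1.4],[0,-0.4,0],9.5],
])

```text
t: 3.28
eef_pos: [493.4, -95.2, 185.8]
tcp_rot: [-1.564, 0.004, -1.82]
ft_force: [0.1, 0.1, 0.1]
opening: 1.001
```

apply_moves([
  [[4.2,0.6,1.4],[0,0,0],9.5],
  [[4.2,0.6,1.4],[0,0,0],9.5],
  [[3.6,0.6,1.2],[0,0,0],9.5],
  [[2.5,0.5,0.6],[0,0,0],9.5],
  [[1.0,0.4,0.2],[0,0,0],9.5],
])

```text
t: 3.9
eef_pos: [501.7, -265.2, 157.7]
tcp_rot: [-1.562, 0.004, -1.823]
ft_force: [-0.4, -0.1, 0.6]
opening: 0.999
```

```bash
python3 - <<'E'
from h import *
plan([501,-256,85],-104,5,9.5)
p=read_camera("top");s=read_camera("side")
cv2.imwrite("pics/m1.png",np.hstack([cv2.resize(p["img"][200:290,320:420],(400,360)),cv2.resize(s["img"][200:340,150:300],(386,360))])[:,:,::-1])
E
```

```text
pos [ 501.7 -265.2  157.7] yaw -104.47 rot [-1.5624, 0.0041, -1.8234] j [-0.61, 0.47, 1.77, 0.01, 0.89, -0.36] F [-0.42, -0.09, 0.58] M [-0.144, 0.111, 0.071] op 95.0 t 3.9
[[[-0.17, 1.45, -0.06], [0, -0.09, 0], 9.5], [[-0.17, 1.45, -0.06], [0, -0.09, 0], 9.5], [[-0.17, 1.45, -0.06], [0, -0.09, 0], 9.5], [[-0.17, 1.45, -0.06], [0, -0.09, 0], 9.5], [[-0.17, 1.45, -0.06], [0, -0.09, 0], 9.5]]
```

View pics/m1.png

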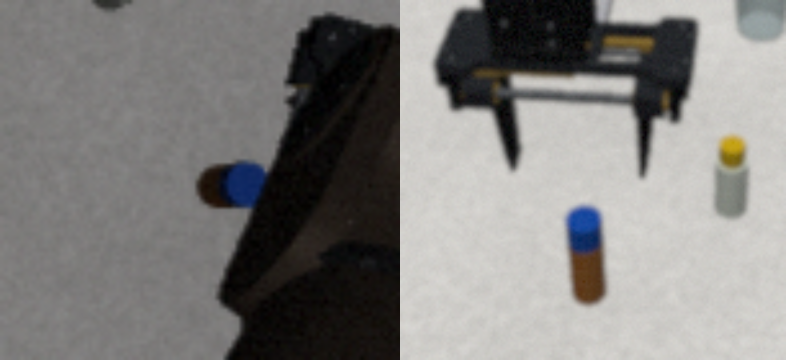

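The picture shows the tube upright, with its cap at crop (585,225), midway under the open fingers (tips at about x=515 and 642). I'll level the tool and descend.

apply_moves([
  [[-0.5,1.2,-0.1],[-0.5,-0.4,-0.2],9.5],
  [[-0.3,1.2,0],[0,0,0],9.5],
  [[-0.1,1.2,0],[0,0,0],9.5],
  [[0,1.0,0],[0,0,0],9.5],
  [[0,0,0],[0,0,0],9.5],
])

```text
t: 4.62
eef_pos: [503.1, -251.3, 108.3]
tcp_rot: [-1.573, 0.001, -1.812]
ft_force: [-0.5, -0.1, -0.6]
opening: 0.999
```

```bash
python3 - <<'E'
from h import *
plan([501,-256,50],-104,5,9.5)
E
```

```text
pos [ 503.1 -251.3  108.3] yaw -103.83 rot [-1.5733, 0.0011, -1.8121] j [-0.58, 0.54, 1.82, 0.0, 0.79, -0.34] F [-0.51, -0.14, -0.59] M [-0.138, 0.092, 0.039] op 95.0 t 4.625
[[[0.1, 1.17, -0.02], [0, 0.03, 0], 9.5], [[0.1, 1.17, -0.02], [0, 0.03, 0], 9.5], [[0.1, 1.17, -0.02], [0, 0.03, 0], 9.5], [[0.1, 1.17, -0.02], [0, 0.03, 0], 9.5], [[0.1, 1.17, -0.02], [0, 0.03, 0], 9.5]]
```

apply_moves([
  [[0.3,1.5,0],[0.1,0,0],9.5],
  [[0.1,1.4,0],[0,0,0],9.5],
  [[0.1,1.4,0],[0,0,0],9.5],
  [[0,1.2,0],[0,0,0],9.5],
  [[0,0,0],[0,0,0],9.5],
])

```text
t: 5.25
eef_pos: [501.6, -256.8, 49.1]
tcp_rot: [-1.572, 0.001, -1.813]
ft_force: [0.7, 0.5, -0.5]
opening: 1.001
```

```bash
python3 - <<'E'
from h import *
plan([501,-256,50],-104,1,5)
p=read_camera("side");cv2.imwrite("pics/m2.png",cv2.resize(p["img"][230:330,160:290],(780,600))[:,:,::-1])
plan([501,-256,50],-104,1,5)
E
```

```text
pos [ 501.6 -256.8   49.1] yaw -103.87 rot [-1.5718, 0.0012, -1.8128] j [-0.59, 0.62, 1.86, 0.0, 0.66, -0.35] F [0.68, 0.45, -0.55] M [-0.124, 0.076, 0.02] op 95.2 t 5.25
[[[-0.06, -0.09, -0.08], [0, 0.13, 0], 5]]
pos [ 501.8 -256.9   49.6] yaw -103.86 rot [-1.5711, 0.0009, -1.8128] j [-0.59, 0.62, 1.86, 0.0, 0.66, -0.35] F [-0.84, -0.15, 1.04] M [-0.078, 0.063, -0.056] op 94.8 t 5.3
[[[-0.07, -0.04, -0.1], [0, 0.14, 0], 5]]
```

View pics/m2.png

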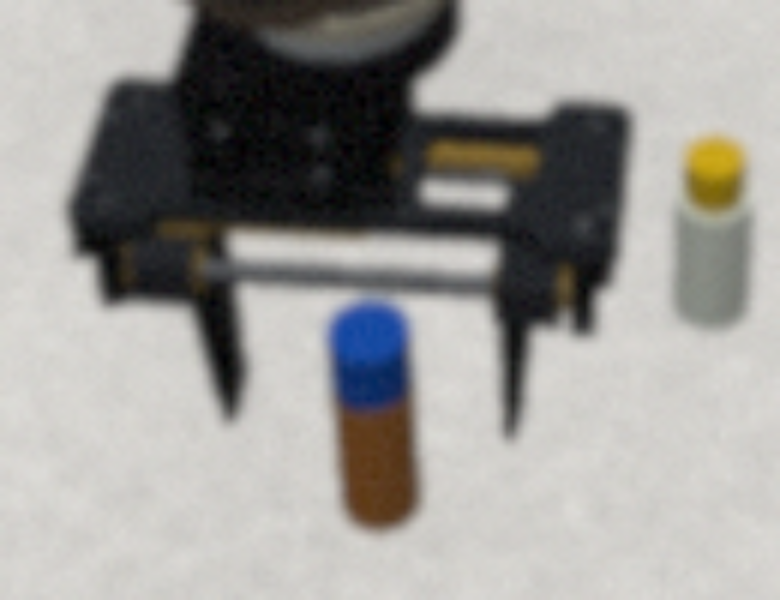

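The side crop shows the tube at (375,410) standing between the fingertips, which are at (232,420) and (512,435). The 10 mm half-width of the pads explains the row offset, so I'll close.

apply_moves([
  [[0,0,0],[0,0,0],6.0],
  [[0,0,0],[0,0,0],4.5],
  [[0,0,0],[0,0,0],3.5],
  [[0,0,0],[0,0,0],2.5],
  [[0,0,0],[0,0,0],2.0],
])

```text
t: 5.92
eef_pos: [502.5, -257.2, 51.1]
tcp_rot: [-1.569, 0.0, -1.812]
ft_force: [-0.3, 0.8, 1.1]
opening: 0.527
```

apply_moves([
  [[0,0,0],[0,0,0],2.0],
  [[0,0,0],[0,0,0],2.0],
  [[0,0,0],[0,0,0],2.0],
  [[0,0,0],[0,0,0],2.0],
  [[0,-0.5,0],[0,0,0],2.0],
])

```text
t: 6.55
eef_pos: [502.2, -257.1, 55.9]
tcp_rot: [-1.57, 0.0, -1.813]
ft_force: [-0.0, -0.2, -0.6]
opening: 0.313
```

```bash
python3 - <<'E'
from h import *
plan([501,-256,170],-104,5,2)
E
```

```text
pos [ 502.2 -257.1   55.9] yaw -103.85 rot [-1.5696, 0.0004, -1.8126] j [-0.59, 0.61, 1.86, 0.0, 0.67, -0.35] F [-0.04, -0.21, -0.65] M [-0.15, 0.056, -0.01] op 29.8 t 6.55
[[[-0.01, -2.28, -0.03], [0, 0.03, 0], 2], [[-0.01, -2.28, -0.03], [0, 0.03, 0], 2], [[-0.01, -2.28, -0.03], [0, 0.03, 0], 2], [[-0.01, -2.28, -0.03], [0, 0.03, 0], 2], [[-0.01, -2.28, -0.03], [0, 0.03, 0], 2]]
```

apply_moves([
  [[0,-2,0],[0,0,0],2.0],
  [[0,-2,0],[0,0,0],2.0],
  [[-1,-2,0.3],[0,0,0],2.0],
  [[-2.5,-1.5,-0.8],[0,0,0],2.0],
  [[-4,0,-0.9],[0,0,0],2.0],
])

```text
t: 7.18
eef_pos: [506.5, -181.2, 134.3]
tcp_rot: [-1.569, 0.0, -1.816]
ft_force: [1.1, 0.5, -2.4]
opening: 0.314
```

apply_moves([
  [[-4,0,-1],[0,0,0],2.0],
  [[-4,0,-1],[0,0,0],2.0],
  [[-4,0,-1],[0,0,0],2.0],
  [[-4,0,-1],[0,0,0],2.0],
  [[-4,0,-1],[0,0,0],2.0],
])

```text
t: 7.8
eef_pos: [506.1, 31.2, 136.1]
tcp_rot: [-1.567, 0.001, -1.818]
ft_force: [0.2, 0.6, -1.1]
opening: 0.314
```

```bash
python3 - <<'E'
from h import *
plan([511.7,130,130],-104,5,2)
E
```

```text
pos [506.1  31.2 136.1] yaw -104.15 rot [-1.5673, 0.0005, -1.8177] j [-0.07, 0.43, 1.93, -0.0, 0.78, 0.18] F [0.21, 0.56, -1.07] M [-0.121, 0.075, 0.013] op 29.9 t 7.8
[[[-1.94, 0.12, -0.37], [0, -0.03, 0], 2], [[-1.94, 0.12, -0.37], [0, -0.03, 0], 2], [[-1.94, 0.12, -0.37], [0, -0.03, 0], 2], [[-1.94, 0.12, -0.37], [0, -0.03, 0], 2], [[-1.94, 0.12, -0.37], [0, -0.03, 0], 2]]
```

apply_moves([
  [[-2.5,0,-0.4],[-0.2,0,0],2.0],
  [[-2.5,0,-0.4],[0,0,0],2.0],
  [[-2.1,0,-0.4],[0,0,0],2.0],
  [[-1,0,-0.2],[0,0,0],2.0],
  [[0,0,0],[0,0,0],2.0],
])

```text
t: 8.43
eef_pos: [511.5, 118.3, 137.3]
tcp_rot: [-1.571, 0.001, -1.814]
ft_force: [0.2, -0.4, -1.0]
opening: 0.311
```

```bash
python3 - <<'E'
from h import *
p=read_camera("side");t=read_camera("top")
for n,q in(("t",t),("s",p)):
  for th in("slot","jaw","pad_guide","wing_grip","clamp"):
    print(n,th,[(toworld(q,r["point"]).round(1).tolist(),round(r["confidence"],2)) for r in nets.mark_of(q,th)[:1]])
plan([511.7,130,60],-104,5,2)
# expected geometry overlay on both
a=np.radians(-14);C=np.array([533,215.5]);Rz=np.array([[np.cos(a),-np.sin(a)],[np.sin(a),np.cos(a)]])
def cl(x,y,z): return [*(C+Rz@[x,y]),z]
def draw(q,f,box):
    x0,y0,x1,y1=box; im=cv2.resize(q["img"][y0:y1,x0:x1],None,fx=f,fy=f,interpolation=cv2.INTER_CUBIC)[:,:,::-1].copy()
    for z,pts in((38,[(-18,-105),(18,-105)]),(55,[(-35,-35),(35,-35),(35,35),(-35,35),(-35,-35)]),(0,[(-18,-105),(18,-105)])):
        L=[tuple(int(v) for v in (proj(q,cl(*c,z))+.5-[x0,y0])*f) for c in pts]
        for u,v in zip(L,L[1:]): cv2.line(im,u,v,(0,255,255),1)
    return im
a1=draw(t,5,(160,200,270,265));b1=draw(p,5,(180,150,260,240))
h=max(a1.shape[0],b1.shape[0]); 
pad=lambda i:np.vstack([i,np.zeros((h-i.shape[0],i.shape[1],3),np.uint8)])
m=np.hstack([pad(a1),pad(b1)]); cv2.imwrite("pics/m3.png",cv2.resize(m,None,fx=800/m.shape[1],fy=800/m.shape[1]))
E
```

```text
t slot []
t jaw []
t pad_guide []
t wing_grip []
t clamp [([532.1, 215.8, 0.2], 0.75)]
s slot [([506.8, 129.1, -1.3], 0.88)]
s jaw [([512.6, 110.7, -1.6], 0.54)]
s pad_guide [([521.0, 181.0, 17.8], 0.82)]
s wing_grip [([527.0, 215.0, 79.1], 0.5)]
s clamp [([533.4, 208.4, -2.2], 0.65)]
pos [511.6 117.9 137.2] yaw -103.97 rot [-1.5706, 0.0007, -1.8146] j [0.1, 0.45, 1.89, 0.0, 0.8, 0.34] F [-0.0, -0.36, -1.41] M [-0.06, 0.035, -0.038] op 29.8 t 9.025
[[[-0.24, 1.54, -0.06], [0, 0.01, 0], 2], [[-0.24, 1.54, -0.06], [0, 0.01, 0], 2], [[-0.24, 1.54, -0.06], [0, 0.01, 0], 2], [[-0.24, 1.54, -0.06], [0, 0.01, 0], 2], [[-0.24, 1.54, -0.06], [0, 0.01, 0], 2]]
```

View pics/m3.png

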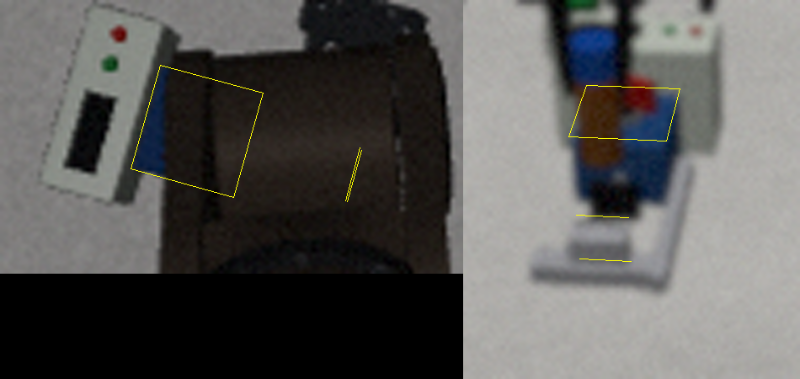

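The top view is blocked by the arm. In the side view the jaw block's far edge (row ~225) lies below my predicted face line (row 216). I'll check the overlay on the first, unobstructed pictures.

```bash
cat >> h.py <<'E'
a=np.radians(-14);C=np.array([533,215.5]);Rz=np.array([[np.cos(a),-np.sin(a)],[np.sin(a),np.cos(a)]])
def cl(x,y,z): return [*(C+Rz@[x,y]),z]
def draw(q,img,f,box,segs):
    x0,y0,x1,y1=box; im=cv2.resize(img[y0:y1,x0:x1],None,fx=f,fy=f,interpolation=cv2.INTER_CUBIC)
    for z,pts in segs:
        L=[tuple(int(v) for v in (proj(q,cl(*c,z))+.5-[x0,y0])*f) for c in pts]
        for u,v in zip(L,L[1:]): cv2.line(im,u,v,(0,255,255),1)
    return im
E
python3 - <<'E'
from h import *
t=read_camera("top");s=read_camera("side")
segs=((38,[(-18,-105),(18,-105)]),(55,[(-35,-35),(35,-35),(35,35)]),(0,[(-18,-105),(18,-105)]))
A=draw(t,cv2.imread("pics/top0.png"),8,(196,212,262,262),segs);B=draw(s,cv2.imread("pics/side0.png"),8,(195,175,235,225),segs)
m=np.hstack([A,B]);m=cv2.resize(m,None,fx=800/m.shape[1],fy=800/m.shape[1]);cv2.imwrite("pics/m4.png",m);print(m.shape)
E
```

```text
(377, 800, 3)
```

View pics/m4.png

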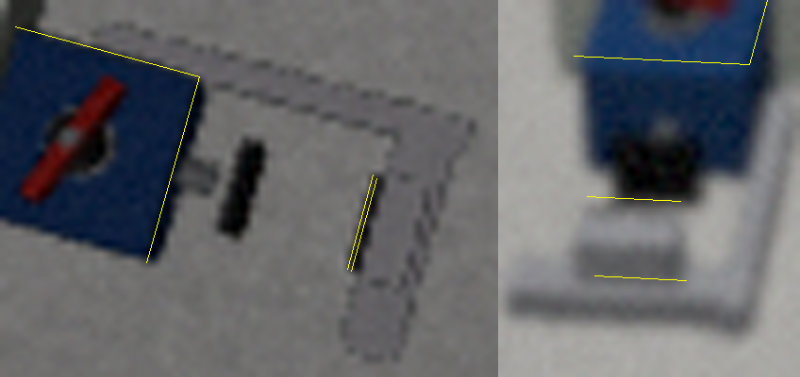

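In the top view my clamp frame matches the housing edge and the rubber face. The room is about 42 mm, so touch should come after about 1.5 rad. I'll lower the tube at TCP (511.5,129).

apply_moves([
  [[-1.0,1.0,-0.2],[0,0,0],2.0],
  [[-0.1,1.0,0],[0,0,0],2.0],
  [[0,0,0],[0,0,0],2.0],
  [[0,0,0],[0,0,0],2.0],
  [[0,0,0],[0,0,0],2.0],
])

```text
t: 9.75
eef_pos: [512.1, 130.2, 115.3]
tcp_rot: [-1.571, 0.0, -1.814]
ft_force: [0.8, -0.3, -1.1]
opening: 0.312
```

```bash
python3 - <<'E'
from h import *
plan([511.5,129,60],-104,5,2)
E
```

```text
pos [512.1 130.2 115.3] yaw -103.94 rot [-1.5714, 0.0004, -1.814] j [0.12, 0.49, 1.9, 0.0, 0.76, 0.37] F [0.76, -0.33, -1.12] M [-0.122, 0.046, -0.039] op 29.6 t 9.75
[[[0.03, 1.11, -0.01], [0, 0.01, 0], 2], [[0.03, 1.11, -0.01], [0, 0.01, 0], 2], [[0.03, 1.11, -0.01], [0, 0.01, 0], 2], [[0.03, 1.11, -0.01], [0, 0.01, 0], 2], [[0.03, 1.11, -0.01], [0, 0.01, 0], 2]]
```

apply_moves([
  [[0.1,1.2,0],[0,0,0],2.0],
  [[0,1.2,0],[0,0,0],2.0],
  [[0,1.2,0],[0,0,0],2.0],
  [[0,1.2,0],[0,0,0],2.0],
  [[0,0.5,0],[0,0,0],2.0],
])

```text
t: 10.38
eef_pos: [511.7, 128.9, 58.4]
tcp_rot: [-1.572, 0.0, -1.814]
ft_force: [-0.2, 0.3, -1.0]
opening: 0.308
```

```bash
python3 - <<'E'
from h import *
plan([511.5,129,52],-104,1,2)
p=read_camera("side"); cv2.imwrite("pics/m5.png",cv2.resize(p["img"][155:235,180:260],(600,600),interpolation=cv2.INTER_CUBIC)[:,:,::-1])
plan([511.5,129,52],-104,1,2)
E
```

```text
pos [511.7 128.9  58.4] yaw -103.96 rot [-1.5716, 0.0003, -1.8144] j [0.12, 0.57, 1.94, 0.0, 0.62, 0.36] F [-0.19, 0.28, -0.95] M [-0.074, 0.089, 0.028] op 29.3 t 10.375
[[[-0.0, 0.64, -0.02], [0, 0.04, 0], 2]]
pos [511.7 128.9  58.2] yaw -103.96 rot [-1.5718, 0.0002, -1.8144] j [0.12, 0.58, 1.94, 0.0, 0.62, 0.36] F [-0.53, 0.04, -1.64] M [-0.135, 0.064, -0.033] op 29.8 t 10.425
[[[-0.01, 0.62, -0.02], [0, 0.04, 0], 2]]
```

View pics/m5.png

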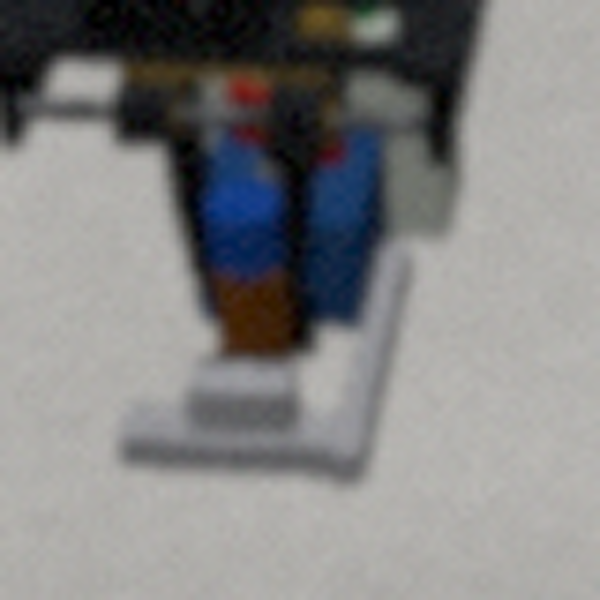

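The side crop shows the tube (column ~258) standing behind the jaw block (columns 190-300), near its middle and clear of the jaw. I'll lower it the last 7 mm gently.

apply_moves([
  [[0,0.4,0],[0,0,0],2.0],
  [[0,0.2,0],[0,0,0],2.0],
  [[0,0.1,0],[0,0,0],2.0],
  [[0,0.05,0],[0,0,0],2.0],
  [[0,0,0],[0,0,0],2.0],
])

```text
t: 11.05
eef_pos: [512.1, 129.0, 51.3]
tcp_rot: [-1.57, 0.001, -1.814]
ft_force: [-0.1, -0.0, -1.6]
opening: 0.314
```

```bash
python3 - <<'E'
from h import *
plan([511.5,129,51],-104,1,2)
for i in range(3): read_camera("side"); print(np.round(readout.state()["ft_force"],2),readout.state()["eef_pos"][2])
E
```

```text
pos [512.1 129.   51.3] yaw -103.95 rot [-1.5703, 0.0008, -1.8143] j [0.12, 0.59, 1.95, 0.0, 0.61, 0.36] F [-0.13, -0.02, -1.63] M [-0.12, 0.099, 0.006] op 29.9 t 11.05
[[[0.02, 0.03, -0.06], [0, 0.05, 0], 2]]
[-0.52 -0.39 -0.65] 51.24730753673559
[-1.19 -0.69 -0.76] 51.15603809610057
[ 0.68  0.79 -0.02] 51.09366701780392
```

apply_moves([
  [[0,0.05,0],[0,0,0],2.0],
  [[0,0.05,0],[0,0,0],2.0],
  [[0,0.05,0],[0,0,0],2.0],
  [[0,0,0],[0,0,0],2.0],
  [[0,0,0],[0,0,0],2.0],
])

```text
t: 11.82
eef_pos: [512.2, 129.1, 51.1]
tcp_rot: [-1.57, 0.001, -1.814]
ft_force: [-0.9, -0.0, -0.4]
opening: 0.312
```

```bash
python3 - <<'E'
from h import *
for i in range(5): read_camera("side"); print(np.round(readout.state()["ft_force"],2),readout.state()["eef_pos"])
E
```

```text
[-0.32  0.17  0.02] [512.19895691 129.12921119  51.09392829]
[-0.85  0.58 -0.91] [512.16938929 129.09928345  51.0736333 ]
[-0.06 -0.24 -0.4 ] [512.18179421 129.10280754  51.08230508]
[ 0.31  0.24 -0.09] [512.1701409  129.10655773  51.08883309]
[ 0.25  0.33 -0.8 ] [512.17136845 129.11495272  51.09151664]
```

apply_moves([
  [[0,0.1,0],[0,0,0],2.0],
  [[0,0.1,0],[0,0,0],2.0],
  [[0,0,0],[0,0,0],2.0],
  [[0,0,0],[0,0,0],2.0],
  [[0,0,0],[0,0,0],2.0],
])

```text
t: 12.7
eef_pos: [512.3, 129.2, 51.1]
tcp_rot: [-1.569, 0.002, -1.814]
ft_force: [-0.7, 0.5, 1.3]
opening: 0.313
```

```bash
python3 - <<'E'
from h import *
for i in range(5): read_camera("side"); print(np.round(readout.state()["ft_force"],2),readout.state()["eef_pos"])
E
```

```text
[-1.15  0.88  1.49] [512.2892483  129.26413643  51.07505306]
[-1.18  0.2   0.87] [512.2700005  129.24302561  51.06585819]
[-0.31 -0.36  0.44] [512.26985626 129.23923397  51.07326382]
[-0.02  0.08 -0.34] [512.28536121 129.23355244  51.08609418]
[ 0.12  0.15 -0.71] [512.26957783 129.2338764   51.05820507]
```

Contact is confirmed: z stays at 51.07 while Fz rises. I'll release and rise.

apply_moves([
  [[0,0,0],[0,0,0],3.3],
  [[0,0,0],[0,0,0],4.0],
  [[0,0,0],[0,0,0],5.0],
  [[0,0,0],[0,0,0],5.0],
  [[0,0,0],[0,0,0],5.0],
])

```text
t: 13.58
eef_pos: [512.4, 129.2, 51.0]
tcp_rot: [-1.568, 0.002, -1.814]
ft_force: [-0.0, -0.1, -0.2]
opening: 0.525
```

apply_moves([
  [[0,-1.0,0],[0,0,0],5.0],
  [[0,-2.0,0],[0,0,0],5.0],
  [[0,-3,0],[0,0,0],5.0],
  [[0,-3,0],[0,0,0],5.0],
  [[0,-3,0],[0,0,0],5.0],
])

```text
t: 14.2
eef_pos: [511.2, 129.0, 175.3]
tcp_rot: [-1.571, 0.0, -1.814]
ft_force: [-0.1, -0.2, -0.0]
opening: 0.528
```

```bash
python3 - <<'E'
from h import *
plan([533,215.5,190],-35,10,2)
E
```

```text
pos [511.2 129.  175.3] yaw -103.95 rot [-1.5711, 0.0005, -1.8142] j [0.12, 0.4, 1.84, 0.0, 0.9, 0.36] F [-0.14, -0.17, -0.02] M [-0.121, 0.105, -0.059] op 50.2 t 14.2
[[[-0.89, -0.15, 0.0], [0, -6.89, 0], 2], [[-0.89, -0.15, 0.11], [0, -6.89, 0], 2], [[-0.87, -0.15, 0.22], [0, -6.89, 0], 2], [[-0.83, -0.15, 0.32], [0, -6.89, 0], 2], [[-0.79, -0.15, 0.42], [0, -6.89, 0], 2]]
[[[-0.73, -0.15, 0.51], [0, -6.89, 0], 2], [[-0.67, -0.15, 0.59], [0, -6.89, 0], 2], [[-0.59, -0.15, 0.67], [0, -6.89, 0], 2], [[-0.51, -0.15, 0.73], [0, -6.89, 0], 2], [[-0.42, -0.15, 0.79], [0, -6.89, 0], 2]]
```

apply_moves([
  [[-0.9,-0.3,0],[0,-8,0],2.0],
  [[-0.9,-0.3,0.1],[0,-8,0],2.0],
  [[-0.9,-0.2,0.2],[0,-8,0],2.0],
  [[-0.8,0,0.4],[0,-8,0],2.0],
  [[-0.8,0,0.5],[0,-8,0],2.0],
])

```text
t: 14.82
eef_pos: [522.2, 174.4, 190.5]
tcp_rot: [-1.563, -0.002, -1.095]
ft_force: [-0.1, 0.7, 0.0]
opening: 0.211
```

apply_moves([
  [[-0.7,0,0.6],[0,-8,0],2.0],
  [[-0.6,0,0.7],[0,-8,0],2.0],
  [[-0.5,0,0.8],[0,-8,0],2.0],
  [[-0.3,0,0.5],[0,0,0],2.0],
  [[0,0,0],[0,0,0],2.0],
])

```text
t: 15.45
eef_pos: [529.3, 208.7, 193.9]
tcp_rot: [-1.563, -0.006, -0.665]
ft_force: [-0.1, -0.3, -0.1]
opening: 0.213
```

```bash
python3 - <<'E'
from h import *
plan([533,215.5,110],-35,5,2)
s=read_camera("side");t=read_camera("top")
for q in(s,t):
  for th in("tube_mid","wing_grip"):print(th,[(toworld(q,r["point"]).round(1).tolist(),round(r["confidence"],2)) for r in nets.mark_of(q,th)[:1]])
cv2.imwrite("pics/m6.png",np.hstack([cv2.resize(s["img"][150:230,185:255],(437,500)),cv2.resize(t["img"][200:270,170:220+0],(357,500))])[:,:,::-1])
E
```

```text
pos [529.3 208.7 193.9] yaw -38.12 rot [-1.5629, -0.0064, -0.6654] j [0.26, 0.43, 1.73, -0.0, 0.97, -0.65] F [-0.07, -0.29, -0.14] M [-0.061, 0.022, 0.015] op 20.2 t 15.45
[[[-0.03, 1.68, 0.15], [0, -0.62, 0], 2], [[-0.02, 1.68, 0.15], [0, -0.62, 0], 2], [[-0.02, 1.68, 0.15], [0, -0.62, 0], 2], [[-0.02, 1.68, 0.15], [0, -0.62, 0], 2], [[-0.02, 1.68, 0.15], [0, -0.62, 0], 2]]
tube_mid [([507.0, 126.6, 46.6], 0.51)]
wing_grip [([528.5, 216.1, 78.8], 0.67)]
tube_mid [([507.1, 401.9, -3.6], 0.48)]
wing_grip []
```

View pics/m6.png

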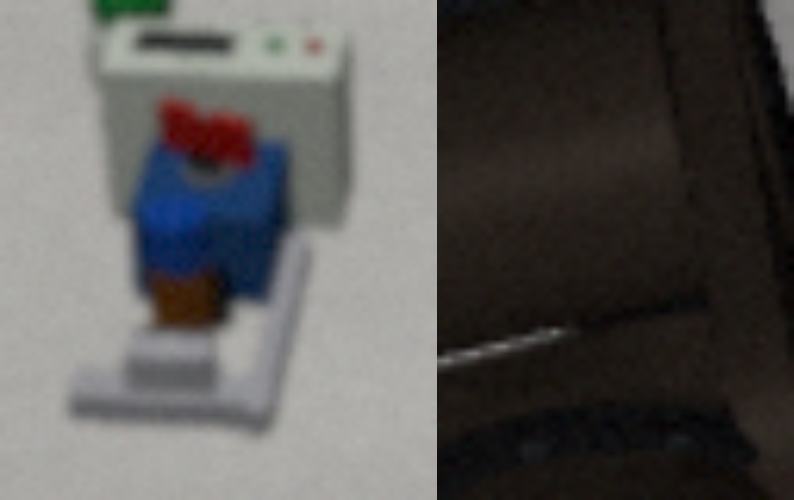

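The side crop shows the tube upright (column ~188) behind the jaw, the blade at (205,130), and nothing disturbed. The top view is blocked by the arm. I'll go down onto the blade.

apply_moves([
  [[0,1.6,0.4],[-0.45,-1.5,0.35],2.0],
  [[0,1.6,0.3],[0,-1,0],2.0],
  [[0,1.6,0.1],[0,0,0],2.0],
  [[0,1.5,0],[0,0,0],2.0],
  [[0,0,0],[0,0,0],2.0],
])

```text
t: 16.38
eef_pos: [534.0, 214.6, 124.4]
tcp_rot: [-1.574, 0.002, -0.618]
ft_force: [0.5, 0.6, 0.2]
opening: 0.209
```

```bash
python3 - <<'E'
from h import *
plan([533,215.5,66],-35,5,2)
E
```

```text
pos [534.  214.6 124.4] yaw -35.4 rot [-1.5739, 0.0021, -0.6179] j [0.27, 0.53, 1.77, -0.0, 0.84, -0.69] F [0.45, 0.63, 0.2] M [-0.024, 0.027, 0.034] op 19.9 t 16.375
[[[-0.03, 1.17, 0.0], [0, -0.08, 0], 2], [[-0.03, 1.17, 0.0], [0, -0.08, 0], 2], [[-0.03, 1.17, 0.0], [0, -0.08, 0], 2], [[-0.03, 1.17, 0.0], [0, -0.08, 0], 2], [[-0.03, 1.17, 0.0], [0, -0.08, 0], 2]]
```

apply_moves([
  [[-0.1,1.4,0],[0.15,0,-0.1],2.0],
  [[0,1.4,0],[0,0,0],2.0],
  [[0,1.4,0],[0,0,0],2.0],
  [[0,1.3,0],[0,0,0],2.0],
  [[0,0,0],[0,0,0],2.0],
])

```text
t: 17.0
eef_pos: [533.9, 215.3, 67.7]
tcp_rot: [-1.569, -0.002, -0.618]
ft_force: [-5.0, -2.8, 21.6]
opening: 0.215
```

```bash
cat >> h.py <<'E'
def avg(n=6,cams=("side",)):
    M=[];F=[]
    for i in range(n):
        pic=read_camera("side"); s=readout.state(); M.append(s["moment"]);F.append(s["ft_force"])
    s,p,y=state()
    print("t",s["t"],"pos",p.round(2),"rot",np.round(s["tcp_rot"],4).tolist(),"yaw",round(np.degrees(y),2),"j6",round(s["joints"][5],3),"M",np.mean(M,0).round(3),"F",np.mean(F,0).round(2),"op",round(s["opening"]*95.1,1))
    return pic
E
python3 - <<'E'
from h import *
avg(8)
E
```

```text
t 17.4 pos [533.84 215.31  67.88] rot [-1.5687, -0.002, -0.6179] yaw -35.41 j6 -0.684 M [-0.467  0.844 -0.034] F [-3.73 -1.48 15.67] op 19.8
```

Something below the tips, probably the hub, carries about 16 N at z≈67.8. I'll rise about 3 mm and grip the blade there.

apply_moves([
  [[0,-0.3,0],[-0.1,0,0.1],2.0],
  [[-0.1,-0.1,0],[0,0,0],2.0],
  [[0,0,0],[0,0,0],2.0],
  [[0,0,0],[0,0,0],2.0],
  [[0,0,0],[0,0,0],2.0],
])

```text
t: 18.02
eef_pos: [532.9, 215.9, 70.7]
tcp_rot: [-1.571, 0.0, -0.618]
ft_force: [-0.5, -0.1, -0.1]
opening: 0.211
```

```bash
python3 - <<'E'
from h import *
s=avg(8)
cv2.imwrite("pics/m7.png",cv2.resize(s["img"][145:205,190:250],(600,600),interpolation=cv2.INTER_CUBIC)[:,:,::-1])
E
```

```text
t 18.425 pos [532.92 215.9   70.88] rot [-1.5707, -0.0, -0.618] yaw -35.41 j6 -0.683 M [-0.038  0.002 -0.01 ] F [-0.04 -0.06  0.12] op 19.8
```

View pics/m7.png

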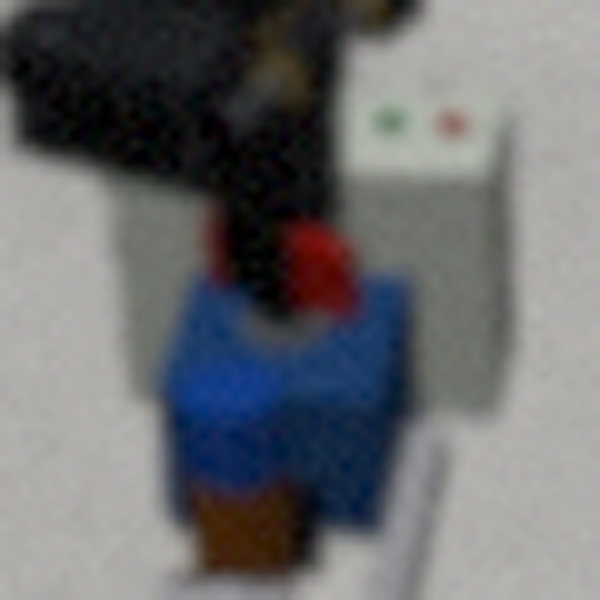

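The crop shows the fingers straddling the red blade (around (270,270)), with the tube upright below. I'll close on the blade.

apply_moves([
  [[0,0,0],[0,0,0],0.3],
  [[0,0,0],[0,0,0],0.3],
  [[0,0,0],[0,0,0],0.3],
  [[0,0,0],[0,0,0],0.3],
  [[0,0,0],[0,0,0],0.3],
])

```text
t: 19.05
eef_pos: [531.5, 214.0, 70.9]
tcp_rot: [-1.575, 0.001, -0.617]
ft_force: [-0.6, -1.4, 0.8]
opening: 0.084
```

```bash
python3 - <<'E'
from h import *
avg(8)
E
```

```text
t 19.45 pos [531.48 213.95  70.93] rot [-1.5754, 0.0012, -0.6173] yaw -35.37 j6 -0.683 M [-0.06   0.003 -0.007] F [-0.06 -0.54  0.16] op 7.9
```

apply_moves([
  [[0,0,0],[0,8,0],0.3],
  [[0,0,0],[0,8,0],0.3],
  [[0,0,0],[0,8,0],0.3],
  [[0,0,0],[0,8,0],0.3],
  [[0,0,0],[0,8,0],0.3],
])

```text
t: 20.08
eef_pos: [532.3, 214.5, 71.0]
tcp_rot: [-1.573, -0.002, -1.335]
ft_force: [0.4, -0.2, -1.4]
opening: 0.083
```

```bash
python3 - <<'E'
from h import *
avg(10)
E
```

```text
t 20.575 pos [532.29 214.49  70.97] rot [-1.5729, -0.0021, -1.3295] yaw -76.18 j6 0.03 M [-0.007 -0.268  0.174] F [ 1.57 -0.05 -0.93] op 7.9
```

apply_moves([
  [[0,0,0],[0,6,0],0.3],
  [[0,0,0],[0,6,0],0.3],
  [[0,0,0],[0,6,0],0.3],
  [[0,0,0],[0,0,0],0.3],
  [[0,0,0],[0,0,0],0.3],
])

```text
t: 21.2
eef_pos: [532.7, 214.5, 70.9]
tcp_rot: [-1.571, -0.003, -1.647]
ft_force: [1.2, 0.2, -1.1]
opening: 0.081
```

```bash
python3 - <<'E'
from h import *
avg(10)
E
```

```text
t 21.7 pos [532.74 214.53  70.96] rot [-1.5711, -0.0025, -1.6491] yaw -94.49 j6 0.35 M [-0.001 -0.254  0.196] F [ 1.27 -0.02 -1.23] op 7.5
```

apply_moves([
  [[0,0,0],[0,6,0],0.3],
  [[0,0,0],[0,6,0],0.3],
  [[0,0,0],[0,0,0],0.3],
  [[0,0,0],[0,0,0],0.3],
  [[0,0,0],[0,0,0],0.3],
])

```text
t: 22.32
eef_pos: [533.0, 214.5, 71.0]
tcp_rot: [-1.57, -0.002, -1.859]
ft_force: [1.1, -0.6, -1.8]
opening: 0.082
```

```bash
python3 - <<'E'
from h import *
avg(14)
E
```

```text
t 23.025 pos [533.04 214.47  70.96] rot [-1.57, -0.0024, -1.8606] yaw -106.6 j6 0.561 M [-0.044 -0.257  0.178] F [ 1.42 -0.17 -1.18] op 7.9
```

apply_moves([
  [[0,0,0],[0,6,0],0.3],
  [[0,0,0],[0,6,0],0.3],
  [[0,0,0],[0,0,0],0.3],
  [[0,0,0],[0,0,0],0.3],
  [[0,0,0],[0,0,0],0.3],
])

```text
t: 23.65
eef_pos: [533.3, 214.3, 70.9]
tcp_rot: [-1.569, -0.002, -2.071]
ft_force: [0.8, 0.1, -1.0]
opening: 0.081
```

```bash
python3 - <<'E'
from h import *
avg(14)
E
```

```text
t 24.35 pos [533.32 214.34  70.96] rot [-1.5689, -0.002, -2.0724] yaw -118.74 j6 0.773 M [-0.103 -0.267  0.188] F [ 1.77 -0.49 -1.33] op 8.0
```

apply_moves([
  [[0,0,0],[0,6,0],0.3],
  [[0,0,0],[0,6,0],0.3],
  [[0,0,0],[0,0,0],0.3],
  [[0,0,0],[0,0,0],0.3],
  [[0,0,0],[0,0,0],0.3],
])

```text
t: 24.98
eef_pos: [533.6, 214.2, 71.0]
tcp_rot: [-1.568, -0.001, -2.283]
ft_force: [1.4, -0.6, -1.9]
opening: 0.083
```

```bash
python3 - <<'E'
from h import *
avg(14)
E
```

```text
t 25.675 pos [533.56 214.17  70.97] rot [-1.568, -0.0015, -2.2841] yaw -130.87 j6 0.985 M [-0.113 -0.286  0.2  ] F [ 1.62 -0.52 -1.43] op 7.6
```

apply_moves([
  [[0,0,0],[0,6,0],0.3],
  [[0,0,0],[0,6,0],0.3],
  [[0,0,0],[0,0,0],0.3],
  [[0,0,0],[0,0,0],0.3],
  [[0,0,0],[0,0,0],0.3],
])

```text
t: 26.3
eef_pos: [533.8, 214.0, 71.0]
tcp_rot: [-1.567, -0.001, -2.494]
ft_force: [2.0, 0.3, -1.4]
opening: 0.081
```

```bash
python3 - <<'E'
from h import *
s=avg(14)
cv2.imwrite("pics/m8.png",cv2.resize(s["img"][150:220,190:250],(514,600),interpolation=cv2.INTER_CUBIC)[:,:,::-1])
E
```

```text
t 27.0 pos [533.76 213.92  70.97] rot [-1.5673, -0.0008, -2.4957] yaw -142.99 j6 1.197 M [-0.172 -0.304  0.255] F [ 2.18 -0.97 -1.54] op 7.5
```

Mz rose from a base of ~0.187 to 0.255, so touch came between yaw -131° and -143°. That agrees with the visual estimate of the gap. I'll continue towards about -177°, checking on the way.

apply_moves([
  [[0,0,0],[0,6,0],0.3],
  [[0,0,0],[0,6,0],0.3],
  [[0,0,0],[0,5,0],0.3],
  [[0,0,0],[0,0,0],0.3],
  [[0,0,0],[0,0,0],0.3],
])

```text
t: 27.62
eef_pos: [533.9, 213.6, 71.0]
tcp_rot: [-1.567, 0.0, -2.798]
ft_force: [2.4, -0.9, -2.4]
opening: 0.083
```

```bash
python3 - <<'E'
from h import *
avg(20)
E
```

```text
t 28.625 pos [533.95 213.55  70.95] rot [-1.5666, 0.0004, -2.7999] yaw -160.42 j6 1.501 M [-0.181 -0.269  0.286] F [ 2.16 -0.75 -1.75] op 7.8
```

apply_moves([
  [[0,0,0],[0,6,0],0.3],
  [[0,0,0],[0,6,0],0.3],
  [[0,0,0],[0,5,0],0.3],
  [[0,0,0],[0,0,0],0.3],
  [[0,0,0],[0,0,0],0.3],
])

```text
t: 29.25
eef_pos: [534.0, 213.2, 70.9]
tcp_rot: [-1.566, 0.002, -3.102]
ft_force: [2.0, -0.8, -1.8]
opening: 0.081
```

```bash
python3 - <<'E'
from h import *
s=avg(20)
cv2.imwrite("pics/m8.png",cv2.resize(s["img"][150:220,190:250],(514,600),interpolation=cv2.INTER_CUBIC)[:,:,::-1])
E
```

```text
t 30.25 pos [534.01 213.12  70.98] rot [-1.5662, 0.0016, -3.1044] yaw -177.87 j6 1.806 M [-0.17  -0.247  0.303] F [ 2.02 -1.06 -1.55] op 8.1
```

Torque gain is 0.116 N·m, or about 14 N, which agrees with ~0.7 rad past touch. I'll release with a small opening and lift straight up.

apply_moves([
  [[0,0,0],[0,0,0],1.4],
  [[0,0,0],[0,0,0],2.0],
  [[0,0,0],[0,0,0],2.0],
  [[0,-0.5,0],[0,0,0],2.0],
  [[0,-2,0],[0,0,0],2.0],
])

```text
t: 30.88
eef_pos: [532.4, 213.2, 95.6]
tcp_rot: [-1.566, -0.003, -3.106]
ft_force: [-0.2, 0.9, -0.0]
opening: 0.213
```

apply_moves([
  [[0,-3,0],[0,0,0],2.0],
  [[0,-4,0],[0,0,0],2.0],
  [[0,-4,0],[0,0,0],2.0],
  [[0,-4,0],[0,0,0],2.0],
  [[0,-2,0],[0,0,0],2.0],
])

```text
t: 31.5
eef_pos: [532.2, 213.9, 272.7]
tcp_rot: [-1.566, -0.003, -3.106]
ft_force: [0.3, 0.1, -0.6]
opening: 0.212
```

```bash
python3 - <<'E'
from h import *
avg(2)
plan([420,420,240],0,5,2,turn=0)
E
```

```text
t 31.6 pos [532.52 214.03 272.62] rot [-1.5666, -0.0018, -3.1062] yaw -177.97 j6 1.806 M [-0.093  0.174 -0.01 ] F [0.45 0.04 0.41] op 20.3
pos [532.5 214.  272.6] yaw -177.97 rot [-1.5666, -0.0018, -3.1062] j [0.27, 0.37, 1.61, -0.0, 1.17, 1.81] F [0.57, -0.02, -0.69] M [-0.079, 0.167, -0.026] op 20.3 t 31.6
[[[2.1, 0.65, -4.2], [0, 0.0, 0], 2], [[2.1, 0.65, -4.2], [0, 0.0, 0], 2], [[2.1, 0.65, -4.2], [0, 0.0, 0], 2], [[2.1, 0.65, -4.2], [0, 0.0, 0], 2], [[2.1, 0.65, -4.2], [0, 0.0, 0], 2]]
```

Next I'll move the arm aside at height so the top camera can see the clamp.

apply_moves([
  [[2,0,-5],[0,0,0],2.0],
  [[3,0,-5],[0,0,0],2.0],
  [[3,0,-5],[0,0,0],2.0],
  [[3,0,-5],[0,0,0],2.0],
  [[3,0,-5],[0,0,0],2.0],
])

```text
t: 32.22
eef_pos: [381.0, 462.2, 266.3]
tcp_rot: [-1.563, -0.007, -3.114]
ft_force: [1.1, 0.4, -1.2]
opening: 0.21
```

apply_moves([
  [[3,0,-5],[0,0,0],2.0],
  [[2,0,-4],[0,0,0],2.0],
  [[1,0,-2],[0,0,0],2.0],
  [[0,0,0],[0,0,0],2.0],
  [[0,0,0],[0,0,0],2.0],
])

```text
t: 32.85
eef_pos: [312.8, 574.1, 259.9]
tcp_rot: [-1.557, -0.011, -3.11]
ft_force: [0.1, -0.1, 0.8]
opening: 0.209
```

```bash
python3 - <<'E'
from h import *
t=read_camera("top");s=read_camera("side")
segs=((38,[(-18,-105),(18,-105)]),)
A=draw(t,np.ascontiguousarray(t["img"][:,:,::-1]),8,(196,207,262,262),segs);B=draw(s,np.ascontiguousarray(s["img"][:,:,::-1]),8,(195,165,235,220),())
m=np.hstack([A,B]);m=cv2.resize(m,None,fx=800/m.shape[1],fy=800/m.shape[1]);cv2.imwrite("pics/m9.png",m)
c=blob(t["img"],"blue",(228,220,258,255));w=np.mean([atz(t,*q,90)[:2] for q in c],0);print("cap",len(c),w,"clamp frame",Rz.T@(w-C))
r=allm(t["img"],"red",(197,218,216,242));
if len(r):
  w=np.array([atz(t,*q,88)[:2] for q in r]);e=np.linalg.svd(w-w.mean(0))[2];print("blade",len(r),w.mean(0),np.degrees(np.arctan2(e[0][1],e[0][0])))
for th in("white_bottle","beaker","jar"):print(th,[(toworld(t,q["point"]).round(1).tolist(),round(q["confidence"],2)) for q in nets.mark_of(t,th)[:1]])
E
```

```text
cap 93 [511.75003675 127.84423574] clamp frame [  0.58710013 -90.19284483]
blade 49 [534.21600901 215.38625609] -164.56171088357968
white_bottle [([641.6, -180.7, 3.0], 0.62)]
beaker [([725.4, 85.4, -0.6], 0.85)]
jar [([507.0, 403.6, -0.4], 0.54)]
```

View pics/m9.png

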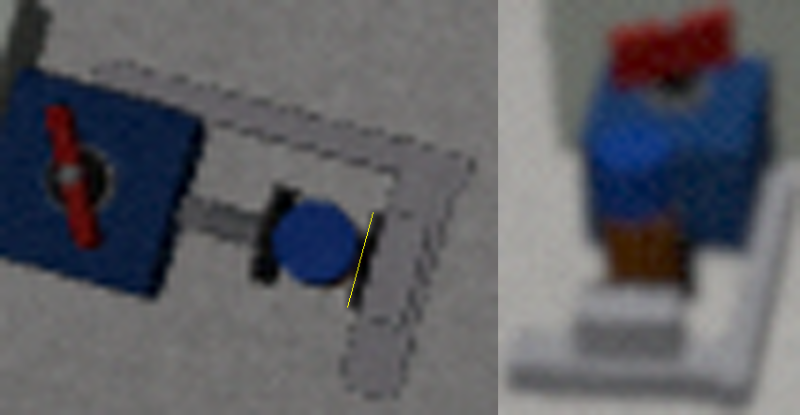

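The final view shows the cap at (315,243) in the top crop, touching both pad and jaw and upright. Its axis is at clamp (0.6,-90.2). The blade rests at -164.6°, and the bystanders have not moved. I'll hand it in.

```bash
python3 -c "
from h import *
print(env.job_done())"
```

```text
the job is handed in; nothing more can be done
None
```

The amber tube is standing upright in the clamp, held at about 13–14 N by my estimate, and I handed the job in at about 33 s.

- **Placing:** I stood the tube in the slot and let go of it before touching the knob. In the last top view its axis is at clamp (0.6, −90.2) mm, touching both pad and jaw; the slot is at y = −90.
- **Tightening:** I turned the knob clockwise in one grip. The holding torque was about 0.19 N·m at first. It rose to 0.255 at first touch and 0.303 when I stopped. The blade came to rest about 0.66 rad past touch, give or take 0.1, which is inside the wanted 0.35 to 1.1 rad.
- **Surroundings:** In the last pictures the bottle, beaker and jar are where they were, within the networks' few-mm accuracy. The fingers stayed closed or about 20 mm open near the control box, and I saw no sign of touching it.

Some readings did not go as planned:
- **Contact at the knob:** On the way down the fingertips pressed on something with about 22 N at z ≈ 68 mm, probably the knob's hub. I backed off 3 mm and gripped the blade higher than the text suggests.
- **Spring-back:** The blade sprang back about 13° on release, where about 9° was expected. I put the rest down to play in the grip.
- **Side camera:** It read up to about 6 mm off from the top camera, so I relied on the top view.

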